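# Reset the cake slice's timer

## Robot

A 6-joint arm with a two-finger parallel gripper is mounted at the origin on a cart in front of the work surface, level with it; the furniture and walls round the work are solid. World frame = base frame: x ahead of the robot, y to its left, z up, the work surface at z = 0. Lengths are in mm, angles in rad, forces in N, time in s.
With the tool pointing down it reaches from about 350 to 775 mm from the base axis. Payload 7.3 kg.
Tool frame: the origin (TCP) lies midway between the tips of the shut fingers; the grasp point (between the pads) lies 19 mm behind it; z points along the fingers, y is the line along which they close (so a half turn about z gives the same grasp; the last joint's range is limited). The gripper opens to 92 mm and grips with 3 to 60 N. Pads are 19 mm wide; open, the fingers measure 130 mm over their backs; the gripper's body (75 mm by 190 mm) begins 47 mm behind the grasp point.
Start: joints at [0.971, 0.342, 1.524, -0, 1.275, -0.146], TCP at [230.141, 471.89, 226.741] pointing down, gripper open.
Joint ranges: [-2.53, 2.53], [-0.77, 2.02], [0.04, 2.7], [-1, 4.14], [0.28, 2.66], [-3.11, 3.11]. Speed limits (rad/s): [2.57, 2.57, 3.14, 3.14, 3.14, 3.14].

## Interface

Orientations are given as [roll, pitch, yaw] about the fixed x, y, z axes, in that order (R = Rz(yaw) Ry(pitch) Rx(roll)).
In Python, from plant import bot gives the robot as it stands.
- The arm moves only by the tool jog_arm, never from a script. Its arguments are lists of equal length, an entry for each row: "dp": the shift along the tool's x, y, z in m, a list of three; "twist": the turn about the tool's z in degrees. A call has 1 to 10 rows; each row shifts and turns the commanded pose from where the row before left it, along the tool's axes as they then stand; what a row does not reach is not made up. A row lasts 1/8 s, in which the tool goes at most 62.5 mm and 10.7 degrees, less where a joint would pass 70% of its speed; a pose out of reach is approached as far as the arm can. A call is refused whole if a number of a shift passes 0.0625 or a number of a turn 10.7, either way. A call with a gripper value outside its range is refused whole. "jaw" is the finger opening in m, from 0 to 0.0918, set as the call begins (left out, the last holds). The fingers move at their own pace and stop on an object; the grip force is fixed at half the most. Time passes only in rows, so rows that do not move let the fingers close. It gives the time, the measured TCP pose, the force, the opening and the grip force at its end, in the units of the state.
- bot.get_obs(): the state, without advancing time (a new reading comes with each control period).
- bot.capture(name): name is "scene" or "side" or "wrist"; returns the picture (400x640x3 uint8, blue, green, red); there is no depth.
- bot.camera_params(name): a dict with "fx", "fy", "cx", "cy" (pixels), "R" (3x3) and "t" (3): a world point X has camera coordinates R X + t. Camera axes: x right, y down, z forward; pixel columns grow to the right and rows downward; lengths in mm; the calibration is good to about 2 mm. The wrist camera is an equidistant fisheye: a pixel r from the principal point sees the ray r / f radians off the axis. A picture is of the moment at which its call begins: read the wrist's pose just before it. camera_params takes no time and is no camera call; for the wrist camera it gives the pose at the moment of the call.
- bot.close_job(): hands the job in; it is judged then, once.
Trained networks look in the newest picture that a camera, given by its name, has taken for a name from the list of things; names that differ only in an ending like _2 or _b are one class to them, and where a whole thing is asked for, a point or a joint stands for the part that bears it (a point fixed in the world has none). Each returns a list of dicts, best first, with "confidence" (0 to 1); they miss things now and then, are a little off and sometimes report something else, mostly with a low value. They report only what shows in the picture. A call takes as long as a camera call. They do not tell look-alikes from the thing itself.
- bot.find_in(camera, label): "bbox" ([centre column, centre row, width, height] in pixels, round what is visible of it).
- bot.masks_of(camera, label): "pixels" (400x640 bool, what is visible of it) and "bbox" ([centre column, centre row, width, height] in pixels, round what is visible of it).
The state is a dict: "time": time; "joint_positions": joint angles; "dq": joint speeds; "tau": joint torques, N m; "tool_pos": TCP position; "tcp_rot": TCP orientation; "contact_force": force on the tool from outside, world axes, zero at the start; "moment": the same for the moment, N m; "grip_width": finger opening in mm; "finger_force": force on a finger pad.
Only numpy, scipy, OpenCV 4.12 (cv2) and the standard library are available. Lean on these libraries where they do the work, as an engineer would, in place of code of your own. Each camera call takes 0.05 s, during which the arm holds its last target. There are 200 camera calls.

## Task

Three foods stand on the worktop, each with its own push-top timer right in front of it. Reset the timer of the carrot cake slice: with the fingertips press its round metal cap gently well down, keep it down for two seconds, then let it spring up and draw clear. Do not touch the other two timers or the food, do not slide, tip or lift the cake's timer, and leave the cutters, tape and jars where they are.

Things in the scene. Friction and masses are not known exactly. Their poses are not given: they have to be found in the camera images.
- cake_timer: white push-top timer, an upright round puck of 68 mm diameter and 26 mm high (about 200 g, loose), three alike; on it a bare-metal cap, 46 mm in diameter and 36 mm above the worktop when up. Origin: centre of the underside, z up. Stands about 110 mm (centre to centre) in front (robot side) of the cake slice
- croissant_timer: white push-top timer, an upright round puck of 68 mm diameter and 26 mm high (about 200 g, loose), three alike; on it a bare-metal cap, 46 mm in diameter and 36 mm above the worktop when up. Origin: centre of the underside, z up. Stands about 110 mm (centre to centre) in front (robot side) of the croissant
- ramekin_timer: white push-top timer, an upright round puck of 68 mm diameter and 26 mm high (about 200 g, loose), three alike; on it a bare-metal cap, 46 mm in diameter and 36 mm above the worktop when up. Origin: centre of the underside, z up. Stands about 110 mm (centre to centre) in front (robot side) of the ramekin
- cake_timer_top (a point): centre of the top face of the cake slice's timer's cap (flat over 40 mm diameter), moving with the cap; 36 mm above the worktop when up
- cake_timer_cap (a joint): press cap of the cake slice's timer: 0 = up, grows as it is pressed, 0.008 (m) = fully down; a spring pushes back with 1.8 N at first touch and 6 N fully down, where it meets a hard stop. It counts as held down beyond 4 mm
- croissant_timer_cap (a joint): press cap of the croissant's timer: 0 = up, grows as it is pressed, 0.008 (m) = fully down; a spring pushes back with 1.8 N at first touch and 6 N fully down, where it meets a hard stop
- ramekin_timer_cap (a joint): press cap of the ramekin's timer: 0 = up, grows as it is pressed, 0.008 (m) = fully down; a spring pushes back with 1.8 N at first touch and 6 N fully down, where it meets a hard stop
- carrot_slice: slice of carrot cake with white cream dabs and a shortbread triangle, 64 x 119 x 87 mm high (x, y, z); origin: centre of the underside. The three foods stand in a rough row across the worktop, in any order
- danish1: small croissant, 65 x 92 x 33 mm; origin: centre of the underside
- ramekin3: small white porcelain ramekin, 70 mm diameter, 37 mm high; origin: centre of the underside
- cutter1: fluted steel cutter, 70 mm diameter, 33 mm high, between the row and the robot; origin: centre of the underside
- cutter2: fluted steel cutter, 54 mm diameter, 33 mm high, between the row and the robot; origin: centre of the underside
- tape_roll: roll of brown tape lying flat, 81 mm diameter, 25 mm high, behind the row; origin: centre of the underside
- jam_jar: jam jar with a red lid, 65 mm diameter, 97 mm high, behind the row to the left; origin: centre of the underside
- cinnamon_jar: spice jar with a dark lid, 41 mm diameter, 105 mm high, behind the row; origin: centre of the underside
Not all that is in view belongs to the job. Leave any green or yellow look-alike of the cake_timer alone.

How it is judged:
By the outcome, as a careful person would: the job done as asked, in the order asked, and still so for the second after the job is handed in, with the robot touching nothing.
It also fails if it takes over 32 s, if anything falls off the work surface, if the arm or the gripper's body presses on something with over 40 N, if the wrist force passes 120 N, or if a joint passes its speed limit or range.

## Working session

There is one attempt and no reset: what is moved stays moved. The work goes in short steps, Python scripts to look and compute and a tool call to move; the robot and the scene stay as the last step left them, time stands still between calls to the robot, and variables do not carry over. Pictures are saved under pics/ and viewed, at most 10 in all, crops included, and the job is handed in when it is done.

Besides the shell and the picture viewer there is one more tool, called after ">>>" as a command line: name --pt "numbers of a row" for each row, then --argument value for the rest. jog_arm: Moves the arm, as the interface text tells. Its arguments: {"type":"object","properties":{"dp":{"type":"array"},"twist":{"type":"array"},"jaw":{"type":"number"}},"required":["dp","twist"]}

```bash
mkdir -p pics; python3 - <<'E'
from plant import bot
import cv2,numpy as np
o=bot.get_obs();print(o['time'],o['tool_pos'],o['tcp_rot'],o['contact_force'],o['grip_width'])
for c in ['scene','side']:
    im=bot.capture(c);cv2.imwrite(f'pics/{c}1.png',im)
    p=bot.camera_params(c);K=np.array([[p['fx'],0,p['cx']],[0,p['fy'],p['cy']],[0,0,1]])
    R=np.array(p['R']);t=np.array(p['t']);C=-R.T@t
    for l,z in [('cake_timer',15),('carrot_slice',40),('danish1',15),('ramekin3',18)]:
        for d in bot.find_in(c,l):
            b=d['bbox'];r=R.T@np.linalg.inv(K)@[b[0],b[1],1]
            print(c,l,round(d['confidence'],2),np.round(b),np.round(C+r*(z-C[2])/r[2]))
E
```

```text
0.0 [229.89898183 471.54838892 226.05243798] [-3.14008142e+00 -2.21702987e-04  2.68781508e+00] [ 0.06487871 -0.02971881  1.20692097] 91.8021385036346
scene cake_timer 0.87 [278. 258.  24.  22.] [ 330. -341.   15.]
scene cake_timer 0.81 [368. 297.  28.  24.] [ 498. -588.   15.]
scene cake_timer 0.8 [320. 249.  25.  19.] [ 460. -373.   15.]
scene cake_timer 0.79 [358. 268.  22.  22.] [ 526. -491.   15.]
scene carrot_slice 0.62 [344. 231.  34.  30.] [ 551. -362.   40.]
scene danish1 0.5 [296. 156.  18.  16.] [588.  66.  15.]
scene danish1 0.16 [300. 131.  16.  28.] [672. 202.  15.]
scene ramekin3 0.77 [320. 186.  21.  21.] [ 589. -130.   18.]
side cake_timer 0.88 [450. 244.  25.  18.] [ 499. -585.   15.]
side cake_timer 0.83 [415. 228.  16.  22.] [ 530. -482.   15.]
side cake_timer 0.76 [351. 266.  26.  24.] [ 325. -345.   15.]
side cake_timer 0.58 [372. 236.  22.  24.] [ 452. -369.   15.]
side carrot_slice 0.69 [376. 205.  39.  26.] [ 559. -353.   40.]
side danish1 0.63 [251. 178.  26.  16.] [578.  71.  15.]
side ramekin3 0.67 [310. 190.  24.  19.] [ 584. -132.   18.]
side ramekin3 0.26 [233. 200.  23.  19.] [453.  75.  18.]
```

View pics/scene1.png

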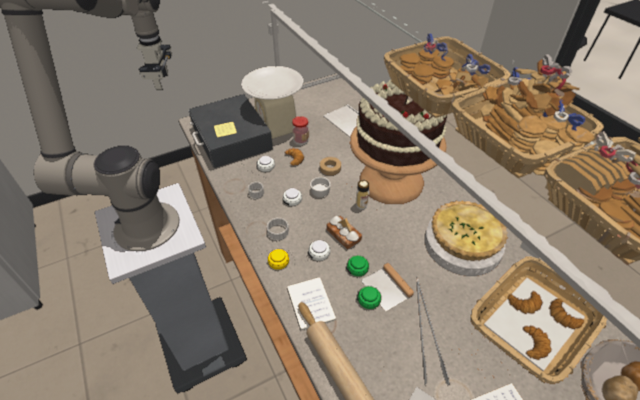

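View pics/side1.png

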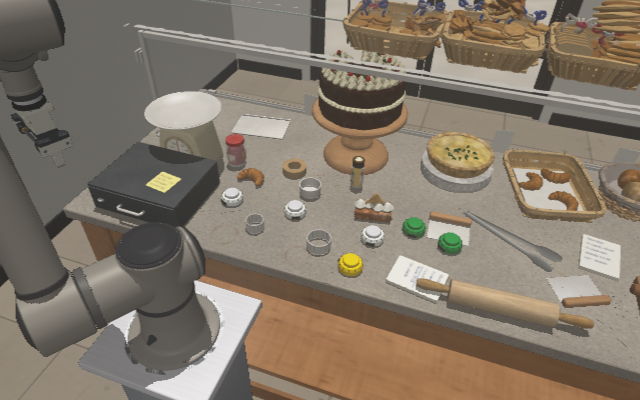

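The scene view shows the white cake timer at about (320,249), right in front of the slice at (344,231). In the side view it is at (372,236). The yellow timer at (278,258) and the two green ones are look-alikes. I'll triangulate the tall obstacles and the timer cap.

```bash
python3 - <<'E'
from plant import bot
import cv2,numpy as np
P={}
for c in ['scene','side']:
    p=bot.camera_params(c);K=np.array([[p['fx'],0,p['cx']],[0,p['fy'],p['cy']],[0,0,1]])
    P[c]=K@np.c_[p['R'],p['t']]
for n,a,b in [('scale plate',(272,82),(183,108)),('rail left top',(274,8),(142,32)),('box near-left corner',(191,108),(142,148)),('note',(225,129),(163,181)),('jam lid',(300,122),(235,141)),('timer',(319.7,249),(372,236)),('cake tip',(344,219),(376,197))]:
    X=cv2.triangulatePoints(P['scene'],P['side'],np.array(a,float),np.array(b,float));print(n,np.round((X[:3]/X[3]).ravel()))
E
```

```text
scale plate [615. 313. 202.]
rail left top [720. 493. 393.]
box near-left corner [277. 206. 276.]
note [384. 262.  90.]
jam lid [657. 162.  89.]
timer [ 460. -369.    8.]
cake tip [ 557. -350.   76.]
```

>>> jog_arm --pt "0 0 -0.02" --pt "0 0 -0.02" --pt "0 0 -0.02" --twist '[-8.7, -8.7, -8.6]' --jaw 0

```text
time: 0.88
tool_pos: [230.1, 471.8, 287.4]
tcp_rot: [-3.142, 0.0, -3.137]
contact_force: [0.4, -0.5, -0.5]
grip_width: 66.3
finger_force: 0.0
```

>>> jog_arm --pt "-0.022 -0.047 0" --pt "-0.022 -0.047 0" --pt "-0.022 -0.047 0" --pt "-0.022 -0.047 0" --pt "-0.022 -0.047 0" --pt "-0.022 -0.047 0" --pt "-0.022 -0.047 0" --pt "-0.022 -0.047 0" --pt "-0.022 -0.047 0" --pt "-0.022 -0.047 0" --twist '[0, 0, 0, 0, 0, 0, 0, 0, 0, 0]'

```text
time: 2.12
tool_pos: [450.6, 0.2, 286.9]
tcp_rot: [3.141, 0.001, 3.141]
contact_force: [0.6, -0.1, 0.5]
grip_width: -0.0
finger_force: 0.0
```

>>> jog_arm --pt "0 -0.037 0.01" --pt "0 -0.037 0.01" --pt "0 -0.037 0.01" --pt "0 -0.037 0.01" --pt "0 -0.037 0.01" --pt "0 -0.037 0.01" --pt "0 -0.037 0.01" --pt "0 -0.037 0.01" --pt "0 -0.037 0.01" --pt "0 -0.037 0.01" --twist '[0, 0, 0, 0, 0, 0, 0, 0, 0, 0]'

```text
time: 3.38
tool_pos: [450.0, -369.4, 186.3]
tcp_rot: [3.142, 0.0, 3.141]
contact_force: [0.1, -0.2, 0.4]
grip_width: 0.5
finger_force: 0.0
```

```bash
python3 - <<'E'
from plant import bot
import cv2,numpy as np
o=bot.get_obs();print(o['time'],o['tool_pos'],o['tcp_rot'],o['contact_force'])
p=bot.camera_params('wrist');im=bot.capture('wrist');cv2.imwrite('pics/w1.png',im)
R=np.array(p['R']);t=np.array(p['t']);C=-R.T@t;print(C)
def ray(u,v,z):
    d=np.array([(u-p['cx'])/p['fx'],(v-p['cy'])/p['fy']]);th=np.hypot(*d)
    r=R.T@np.r_[d/th*np.sin(th),np.cos(th)];return np.round(C+r*(z-C[2])/r[2],1)
for l,z in [('cake_timer',20),('carrot_slice',40)]:
    for d in bot.masks_of('wrist',l):
        m=d['pixels'];v,u=np.nonzero(m);print(l,round(d['confidence'],2),np.round(d['bbox']),ray(u.mean(),v.mean(),z),ray(d['bbox'][0],d['bbox'][1],z))
E
```

```text
3.375 [ 450.04385853 -369.35963305  186.34733777] [3.14153206e+00 1.82455071e-04 3.14146736e+00] [ 0.11280638 -0.2289079   0.41456726]
[ 379.40513338 -369.09521829  343.58428243]
cake_timer 0.78 [318. 184.  61.  64.] [ 454.2 -370.3   20. ] [ 453.6 -372.    20. ]
cake_timer 0.71 [227. 234.  44.  35.] [ 506.2 -480.9   20. ] [ 512.  -477.7   20. ]
cake_timer 0.66 [152. 222.  48.  50.] [ 499.6 -579.4   20. ] [ 498.8 -577.2   20. ]
carrot_slice 0.33 [320. 185.  61.  62.] [ 449.3 -370.2   40. ] [ 449.5 -369.4   40. ]
```

View pics/w1.png

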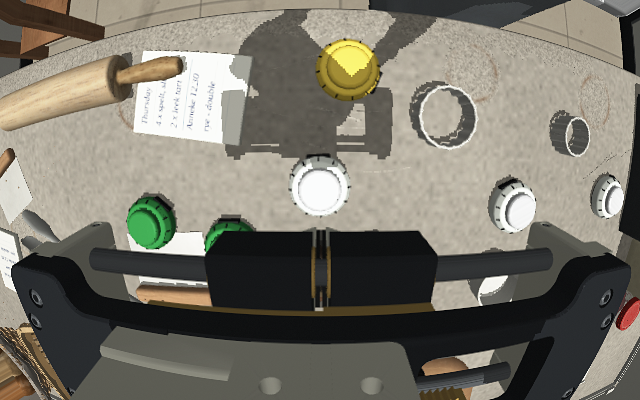

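The wrist view shows the white timer at (319,185), between the yellow one (348,70) and the greens (150,222) and (230,238). That puts it at about (455,-371), so I'll descend above it.

>>> jog_arm --pt "-0.005 -0.0015 0.02" --pt "0 0 0.025" --pt "0 0 0.025" --pt "0 0 0.025" --pt "0 0 0.02" --pt "0 0 0.015" --pt "0 0 0.006" --pt "0 0 0.003" --pt "0 0 0" --twist '[0, 0, 0, 0, 0, 0, 0, 0, 0]'

```text
time: 4.65
tool_pos: [455.4, -369.8, 48.1]
tcp_rot: [-3.141, 0.001, 3.142]
contact_force: [0.0, -0.3, 0.0]
grip_width: 0.4
finger_force: 0.0
```

```bash
python3 - <<'E'
from plant import bot
import cv2,numpy as np
o=bot.get_obs();print(o['time'],o['tool_pos'],o['contact_force'])
a=bot.capture('side')[180:290,300:460];b=bot.capture('wrist')[80:280,200:440]
cv2.imwrite('pics/s2.png',np.hstack([cv2.resize(a,(400,275),interpolation=cv2.INTER_CUBIC),cv2.resize(b,(330,275))]))
E
```

```text
4.65 [ 455.36954661 -369.7726216    48.14100707] [ 0.04284933 -0.25383078  0.02505476]
```

View pics/s2.png

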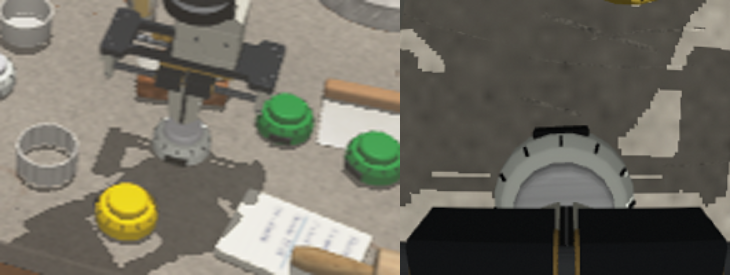

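The crop shows the fingertips centred over the white timer's cap (cap centre at about column 565, fingers at 567). Next I'll press slowly.

>>> jog_arm --pt "0 0 0.005" --pt "0 0 0.004" --pt "0 0 0.002" --pt "0 0 0.002" --pt "0 0 0.0015" --pt "0 0 0.0015" --pt "0 0 0" --twist '[0, 0, 0, 0, 0, 0, 0]'

```text
time: 5.62
tool_pos: [455.0, -369.5, 31.7]
tcp_rot: [3.141, -0.0, -3.142]
contact_force: [-3.0, 1.8, 4.2]
grip_width: 0.4
finger_force: 2.0
```

```bash
python3 - <<'E'
from plant import bot
for i in range(3):
    o=bot.get_obs();print(o['time'],o['tool_pos'].round(2),o['contact_force'].round(2),o['moment'].round(2)); im=bot.capture('wrist')
E
```

```text
5.625 [ 455.   -369.47   31.74] [-2.96  1.76  4.15] [0.36 0.39 0.  ]
5.675 [ 455.02 -369.47   31.78] [-1.56  0.78  3.22] [ 0.41  0.43 -0.01]
5.725 [ 455.01 -369.47   31.76] [-1.58  1.24  3.26] [0.31 0.37 0.04]
```

>>> jog_arm --pt "0 0 0.001" --pt "0 0 0.001" --pt "0 0 0" --pt "0 0 0" --twist '[0, 0, 0, 0]'

```text
time: 6.28
tool_pos: [455.1, -369.5, 29.7]
tcp_rot: [3.141, -0.0, 3.142]
contact_force: [-2.7, 2.0, 5.5]
grip_width: 0.2
finger_force: 2.5
```

>>> jog_arm --pt "0 0 0" --pt "0 0 0" --pt "0 0 0" --pt "0 0 0" --pt "0 0 0" --pt "0 0 0" --pt "0 0 0" --pt "0 0 0" --pt "0 0 0" --pt "0 0 0" --twist '[0, 0, 0, 0, 0, 0, 0, 0, 0, 0]'

```text
time: 7.52
tool_pos: [455.0, -369.5, 29.7]
tcp_rot: [3.141, -0.0, -3.142]
contact_force: [-2.3, 2.2, 4.8]
grip_width: 0.3
finger_force: 2.5
```

>>> jog_arm --pt "0 0 0" --pt "0 0 0" --pt "0 0 0" --pt "0 0 0" --pt "0 0 0" --pt "0 0 0" --pt "0 0 0" --pt "0 0 0" --pt "0 0 0" --pt "0 0 0" --twist '[0, 0, 0, 0, 0, 0, 0, 0, 0, 0]'

```text
time: 8.78
tool_pos: [455.1, -369.5, 29.7]
tcp_rot: [3.141, -0.0, -3.142]
contact_force: [-2.1, 2.6, 5.2]
grip_width: 0.4
finger_force: 2.5
```

>>> jog_arm --pt "0 0 -0.002" --pt "0 0 -0.003" --pt "0 0 -0.004" --pt "0 0 -0.006" --pt "0 0 -0.015" --pt "0 0 -0.03" --pt "0 0 -0.04" --pt "0 0 -0.04" --pt "0 0 0" --pt "0 0 0" --twist '[0, 0, 0, 0, 0, 0, 0, 0, 0, 0]'

```text
time: 10.02
tool_pos: [454.9, -369.3, 169.7]
tcp_rot: [3.141, -0.0, 3.142]
contact_force: [0.0, 0.4, -1.6]
grip_width: 0.5
finger_force: 0.0
```

```bash
python3 - <<'E'
from plant import bot
import cv2
o=bot.get_obs();print(o['time'],o['tool_pos'],o['contact_force'])
cv2.imwrite('pics/w3.png',bot.capture('wrist'))
for d in bot.find_in('wrist','cake_timer'):print(d)
E
```

```text
10.025 [ 454.91656223 -369.34756843  169.66737917] [ 0.03961873  0.36590948 -1.56530368]
{'bbox': [221.3, 236.8, 41.7, 35.3], 'confidence': 0.84}
{'bbox': [318.6, 186.8, 66.8, 65.9], 'confidence': 0.71}
{'bbox': [349.2, 63.6, 69.8, 68.2], 'confidence': 0.69}
{'bbox': [146.3, 222.9, 48.2, 55.9], 'confidence': 0.67}
```

View pics/w3.png

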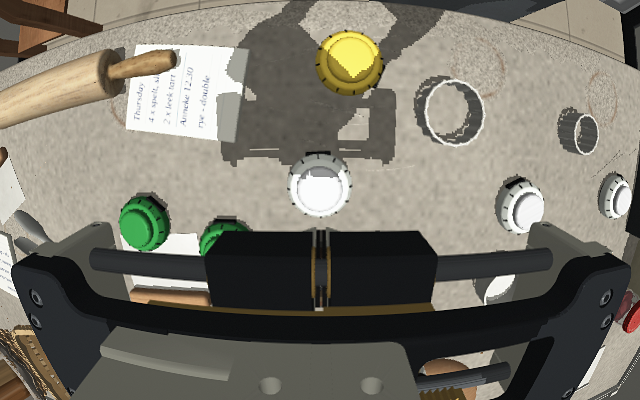

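The timer stands upright at (319,185), in the same place as before, and the tool is clear of it. I'll hand the job in.

```bash
python3 -c "
from plant import bot
print(bot.close_job())"
```

```text
the job is handed in; nothing more can be done
None
```

I pressed the cake slice's timer cap about 6 mm down, held it for 2.5 s at about 5 N, let it spring up and drew clear, with nothing visibly moved in the last wrist view (the slice was hidden behind the gripper); the job was handed in at about 10 s.

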